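# Assemble the cheese-marking stamp on its spindle

## Task

Put the marking stamp together on its stand: first the wide backing plate over the spindle, hub up, then the spacer sleeve, and last the T-handle, whose slot has to find the flat key on top of the spindle; turn the handle under a light push until it drops over the key. Then press the handle fully home with a steady push of about 12 N for a second, and let go. Set every part down slowly, without a knock, and never force the handle with more than 30 N. Leave the jar, the ink tray and the brush where they are.

Things in the scene. Friction and masses are not known exactly. Their poses are not given: they have to be found in the camera images.
- stand: Fixed stand: grey square base 150 x 150 x 12 mm carrying the stamp's black round face, 130 mm across, its top 26 mm above the origin. At its centre a steel spindle: round, 24 mm diameter, from 26 to 76 mm above the origin, tapering to 21 mm at 80 mm, with a flat key on top. Origin: centre of the base's underside; z up along the spindle, x, y along the base's sides.
- key_top (a point): Top centre of the key on the spindle, 98 mm above the stand's origin; axes as the stand's. The key is upright, 20 mm long, 8 mm thick, 18 mm high. It turns with the spindle, but stiffly (0.3 N m). Its long side is turned by anything from 0.35 to 2.75 rad counter-clockwise (from above) from the stand's x axis: this angle is NOT measured; look or feel for it.
- backing: Loose aluminium backing plate, about 0.3 kg: disc 110 mm across and 6 mm thick with a hub 44 mm across on it, hub top 26 mm above the underside; 26.5 mm round bore right through. Origin: centre of the underside; z along the bore to the hub. Grip by the hub. Home: underside on the black face, 26 mm above the stand's origin.
- spacer: Loose plain steel sleeve, 44 mm outside, 26.5 mm bore, 30 mm high, alike at both ends, standing on end. About 0.12 kg. Origin: centre of the underside; z along the bore. Home: on the backing plate's hub, underside 52 mm above the stand's origin.
- handle: Loose T-handle, about 0.28 kg: steel block 48 x 48 x 24 mm, white stem 18 mm thick, white crossbar 72 mm long along x, 14 mm thick along y, from 48 to 64 mm above the underside. Origin: centre of the underside; z up. On a key that is not lined up, its underside is 98 mm above the stand's origin; home, on the spacer, 82 mm.
- slot (a point): Mouth of the blind slot in the handle's underside (same point and axes as handle): centred, 23 mm long along x, 10 mm wide along y, 20 mm deep. So slot and crossbar are parallel, and half a turn makes no difference. Home, the key is 16 mm deep in it.
- jar: Bystander: closed clear jar, 60 mm across, 75 mm high, origin at the centre of its underside. Leave alone.
- ink_tray: Bystander: open dark steel tray, 140 x 140 x 45 mm, origin at the centre of its underside. Leave alone.
- brush: Bystander: small hand brush, 130 mm long, lying on the bench, handle along its x axis. Leave alone.
Not all that is in view belongs to the job. Leave any yellow look-alike of the handle alone. Of the things that look like the backing, take the one that is farthest from the robot's base at the start.

How it is judged:
By the outcome, as a careful person would: the job done as asked, in the order asked, and still so for the second after the job is handed in, with the robot touching nothing.
It also fails if it takes over 72 s, if anything falls off the work surface, if the arm or the gripper's body presses on something with over 40 N, if the wrist force passes 120 N, or if a joint passes its speed limit or range.

## Robot

A 6-joint arm with a two-finger parallel gripper is mounted at the origin on the work surface. World frame = base frame: x ahead of the robot, y to its left, z up, the work surface at z = 0. Lengths are in m, angles in rad, forces in N, time in s.
With the tool pointing down it reaches from about 0.35 to 0.925 m from the base axis. Payload 6.4 kg.
Tool frame: the origin (TCP) lies between the finger pads; the fingertips stand 25 mm ahead of it and the grasp point (between the pads) lies 6 mm ahead of it; z points along the fingers, y is the line along which they close (so a half turn about z gives the same grasp; the last joint's range is limited). The gripper opens to 85 mm and grips with 20 to 120 N. Pads are 22 mm wide; open, the fingers measure 114 mm over their backs; the gripper's body (76 mm by 85 mm) begins 54 mm behind the grasp point. The pads swing forward as they close: fully open they stand 13 mm farther back than shut.
Start: joints at [1.015, 0.245, 1.558, -0, 1.339, -0.174], TCP at [0.242, 0.603, 0.256] pointing down, gripper open.
Joint ranges: [-3.13, 3.13], [-1.02, 2.26], [0.13, 2.54], [-0.95, 4.09], [0.21, 2.88], [-2.74, 2.74]. Speed limits (rad/s): [2.57, 2.57, 3.14, 3.14, 3.14, 3.14].

## Interface

Orientations are given as [roll, pitch, yaw] about the fixed x, y, z axes, in that order (R = Rz(yaw) Ry(pitch) Rx(roll)).
In Python, from cell import sense, camera, camera_info, r gives the robot as it stands. The module is installed in compiled form; this text tells all that it offers.
- The arm moves only by the shell command python3 -m inch 'ROWS'. ROWS is a JSON object whose one key "rows" holds a list of rows, each a list of 3 entries, a list of its own where there are three numbers: the shift along the world's x, y, z in mm, then the turn, a rotation vector about the world's x, y, z in rad, then the closure, from 0 (fully open) to 1 (shut). A call has 1 to 20 rows; each row shifts and turns the commanded pose from where the row before left it; what a row does not reach is not made up. A row lasts 1/10 s, in which the tool goes at most 50 mm and 8.59 degrees, less where a joint would pass 70% of its speed; a pose out of reach is approached as far as the arm can. A call is refused whole if a number of a shift passes 50 or a number of a turn 0.15, either way. A call with a gripper value outside its range is refused whole. The fingers move at their own pace and stop on an object; the grip force is fixed at half the most. Time passes only in rows, so rows that do not move let the fingers close. It gives the time, the measured TCP pose, the force, the opening and the grip force at its end, in the units of the state.
- sense(): the state, without advancing time (a new reading comes with each control period).
- camera(name): name is "scene" or "top" or "wrist"; returns (picture, depth): 400x640x3 uint8, blue, green, red; 400x640 float32, m along the optical axis (not along the pixel's ray), 0 where there is no reading.
- camera_info(name): a dict with "fx", "fy", "cx", "cy" (pixels), "position" and "orientation" of the camera in the world. Camera axes: x right, y down, z forward; pixel columns grow to the right and rows downward; lengths in m; the calibration is good to about 2 mm. A picture is of the moment at which its call begins: read the wrist's pose just before it. camera_info takes no time and is no camera call; for the wrist camera it gives the pose at the moment of the call.
- r.hand_in(): hands the job in; it is judged then, once.
The state is a dict: "clock": time; "joints": joint angles; "qd": joint speeds; "effort": joint torques, N m; "position": TCP position; "eef_rot": TCP orientation; "wrist_force": force on the tool from outside, world axes, zero at the start; "wrist_torque": the same for the moment, N m; "finger_gap": finger opening in m; "grasp_force": force on a finger pad.
Only numpy, scipy, OpenCV 4.12 (cv2) and the standard library are available. Lean on these libraries where they do the work, as an engineer would, in place of code of your own. Each camera call takes 0.05 s, during which the arm holds its last target. There are 200 camera calls.

## Working session

There is one attempt and no reset: what is moved stays moved. The work goes in short steps, Python scripts to look and compute and a shell command to move; the robot and the scene stay as the last step left them, time stands still between calls to the robot, and variables do not carry over. Pictures are saved under pics/ and viewed, at most 10 in all, crops included, and the job is handed in when it is done.

```bash
mkdir -p pics; cat > h.py <<'E'
import numpy as np, cv2
from cell import sense, camera, camera_info, r
from scipy.spatial.transform import Rotation as R
def pts(d,ci):
    v,u=np.mgrid[:d.shape[0],:d.shape[1]]
    P=np.stack([(u-ci['cx'])/ci['fx']*d,(v-ci['cy'])/ci['fy']*d,d],-1)
    o=np.array(ci['orientation'])
    M=o if o.shape==(3,3) else R.from_euler('xyz',o).as_matrix() if o.size==3 else R.from_quat(o).as_matrix()
    W=P@M.T+np.array(ci['position']); W[d==0]=np.nan
    return W
E
python3 - <<'E'
from h import *
print(sense()); 
for n in ('top','scene'):
    ci=camera_info(n); print(n,ci)
    p,d=camera(n); cv2.imwrite(f'pics/{n}1.png',p); np.savez(f'{n}1.npz',p=p,d=d,W=pts(d,ci))
E
```

```text
{'clock': 0.0, 'joints': array([ 1.01490673e+00,  2.45824562e-01,  1.55905504e+00,  1.57028339e-05,
        1.33869050e+00, -1.74092368e-01]), 'qd': array([-0.00017753, -0.00088759, -0.00340816, -0.00023218,  0.00047568,
       -0.00099202]), 'effort': array([ 9.01205258e-04, -4.29523659e+01, -3.26122713e+01, -6.88701584e-05,
        5.34731982e-03,  2.41058314e-05]), 'position': array([0.24188847, 0.60275091, 0.25515151]), 'eef_rot': array([-3.13964774e+00, -3.57565795e-04,  2.75979145e+00]), 'wrist_force': array([-0.17972689,  0.11677358,  0.65326914]), 'wrist_torque': array([ 0.0105205 ,  0.04155432, -0.02488784]), 'grasp_force': 0.0, 'finger_gap': 0.08499943422353094}
top {'fx': 458.14788681528273, 'fy': 458.14788681528273, 'cx': 320.45537309918893, 'cy': 198.20356896100452, 'position': array([0.44683606, 0.0110948 , 1.1108611 ]), 'orientation': array([-3.07357335, -0.02295153, -1.56578183])}
scene {'fx': 393.6936918826651, 'fy': 393.6936918826651, 'cx': 319.6163018518269, 'cy': 207.1024291784511, 'position': array([ 1.10234771, -0.37305196,  0.59317812]), 'orientation': array([-2.21442162,  0.00329652,  0.97795395])}
```

View pics/top1.png

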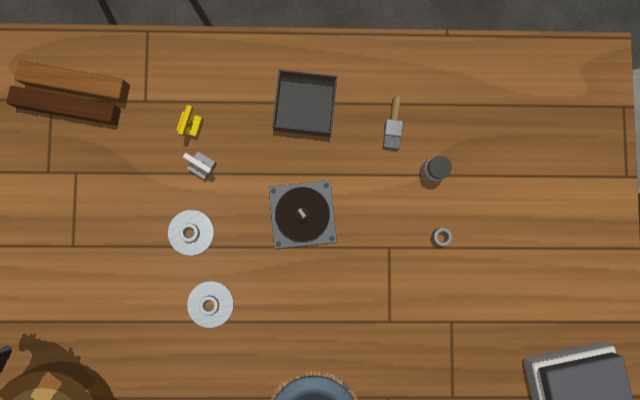

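View pics/scene1.png

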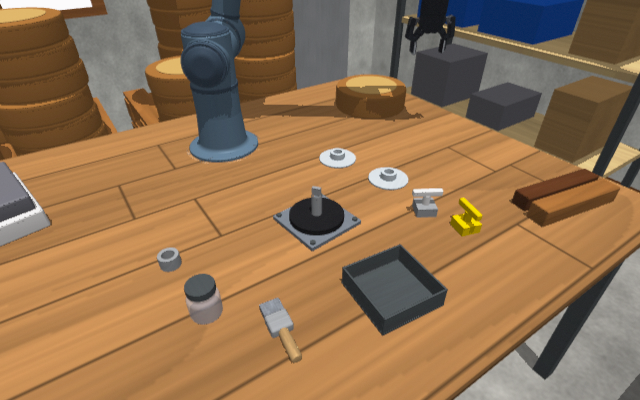

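The top view has two backing-like discs at (191,232) and (210,304), and (191,232) is farther from the robot base, which is at about (315,395). It also shows a white T-handle at (199,164) with a yellow look-alike at (189,122), the spacer at (442,237), and the stand at (303,214) with its key near (302,213). The scene view shows everything upright. I choose the disc at (191,232), the white handle and the only sleeve, and will measure them and check them in a crop.

```bash
python3 - <<'E'
from h import *
z=np.load('top1.npz'); p,d,W=z['p'],z['d'],z['W']
ci=camera_info('top'); M=R.from_euler('xyz',ci['orientation']).as_matrix(); C=ci['position']
def ray(u,v,h):
    k=M@np.array([(u-ci['cx'])/ci['fx'],(v-ci['cy'])/ci['fy'],1]); return C+k*(h-C[2])/k[2]
def comp(c,rad,lo,hi,name):
    m=np.zeros(d.shape,np.uint8); cv2.circle(m,c,rad,1,-1)
    m&=((W[...,2]>lo)&(W[...,2]<hi)).astype(np.uint8)
    cs,_=cv2.findContours(m,cv2.RETR_EXTERNAL,cv2.CHAIN_APPROX_NONE)
    k=max(cs,key=len); pp=W[m>0]
    (u,v),(a,b),an=cv2.minAreaRect(k); h=np.nanmedian(pp[:,2])
    # metric rect at true points
    q=np.array([ray(x,y,h)[:2] for x,y in k[:,0]],np.float32)*1000
    print(name,'n',m.sum(),'h',h.round(4),'mean',np.nanmean(pp,0).round(4),'circ',np.round(cv2.minEnclosingCircle(q),1) if 0 else [np.round(x,1) for x in cv2.minEnclosingCircle(q)],'rect',[np.round(x,1) for x in cv2.minAreaRect(q)])
print('bench z',np.nanmedian(W[180:300,350:400,2]))
for c,n in (((191,232),'backA'),((210,304),'backB')):
    comp(c,32,.003,.012,n+' disc'); comp(c,20,.018,.035,n+' hub')
comp((442,237),16,.02,.04,'spacer')
comp((303,214),48,.006,.018,'base'); comp((303,214),48,.02,.034,'face')
comp((303,214),20,.09,.11,'key'); comp((303,214),20,.07,.086,'spindle')
comp((200,164),25,.055,.075,'bar'); comp((200,164),25,.015,.035,'block')
print(np.hypot(*np.nanmean(W[228:236,170:178],(0,1))[:2]))
cv2.imwrite('pics/crop.png',np.hstack([cv2.resize(p[y-40:y+40,x-40:x+40],(390,390),interpolation=cv2.INTER_CUBIC) for x,y in ((200,190),(303,214))]))
E
```

```text
bench z 0.00020663601144632615
backA disc n 1379 h 0.0058 mean [0.4381 0.2958 0.0059] circ [array([436.6, 293. ]), np.float64(59.8)] rect [array([439.9, 296.6]), array([111.8, 111.3]), np.float64(86.1)]
backA hub n 189 h 0.0254 mean [0.4383 0.2961 0.0254] circ [array([437.9, 295.9]), np.float64(22.4)] rect [array([438.2, 296. ]), array([39.8, 44.4]), np.float64(0.3)]
backB disc n 1445 h 0.006 mean [0.2688 0.2463 0.0062] circ [array([264.9, 246.6]), np.float64(58.8)] rect [array([269.7, 247.2]), array([107.5, 110.7]), np.float64(0.0)]
backB hub n 198 h 0.0259 mean [0.2694 0.2462 0.0255] circ [array([269. , 245.7]), np.float64(22.4)] rect [array([269.8, 246.1]), array([41.1, 42. ]), np.float64(45.5)]
spacer n 191 h 0.0299 mean [ 0.4312 -0.3021  0.0293] circ [array([ 430.9, -301.7]), np.float64(22.3)] rect [array([ 431.7, -301.5]), array([40.1, 43.1]), np.float64(0.2)]
base n 1513 h 0.0119 mean [0.4812 0.0292 0.0119] circ [array([482.9,  29.8]), np.float64(104.5)] rect [array([483.8,  29.9]), array([151.2, 149.9]), np.float64(6.1)]
face n 2295 h 0.0259 mean [0.4831 0.0301 0.0259] circ [array([483.2,  30.1]), np.float64(64.7)] rect [array([483.4,  30. ]), array([127.3, 127. ]), np.float64(45.3)]
key n 32 h 0.0981 mean [0.4832 0.0301 0.0978] circ [array([482.7,  30.8]), np.float64(9.6)] rect [array([483.4,  30. ]), array([19. ,  7.5]), np.float64(37.3)]
spindle n 18 h 0.0782 mean [0.4815 0.0312 0.0779] circ [array([473.5,  32.5]), np.float64(5.7)] rect [array([473. ,  32.6]), array([11.5,  1.6]), np.float64(76.3)]
bar n 191 h 0.063 mean [0.5974 0.2706 0.063 ] circ [array([597.2, 271. ]), np.float64(36.2)] rect [array([597.6, 270.9]), array([72.2, 13.8]), np.float64(58.8)]
block n 286 h 0.0235 mean [0.5975 0.2713 0.0236] circ [array([583.9, 280.1]), np.float64(25.5)] rect [array([584.4, 279.4]), array([49.6, 16.5]), np.float64(58.4)]
0.5543049511678185
```

View pics/crop.png

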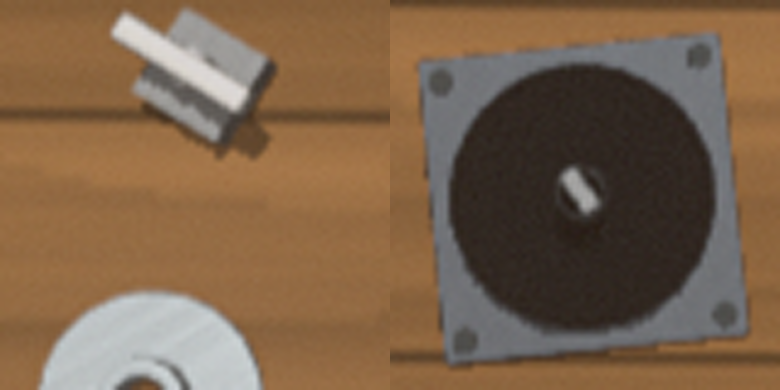

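The crop confirms that the disc at (191,232) is upright with its hub on top. The white T-handle stands upright, with its bar running upper-left to lower-right at about 59° in world yaw. The key on the spindle lies at about 38° in world yaw. The measured sizes and heights match the given ones: disc 111 mm, hub top 25.4 mm, face 26 mm, key top 98 mm and bar 72 x 14 mm.

Plan: move above backing A (438,296).

```bash
python3 -m inch '{"rows":[[[10,-15,-3],[0,0,0],0],[[20,-31,-6],[0,0,0],0],[[20,-31,-6],[0,0,0],0],[[20,-31,-6],[0,0,0],0],[[20,-31,-6],[0,0,0],0],[[20,-31,-6],[0,0,0],0],[[20,-31,-6],[0,0,0],0],[[20,-31,-6],[0,0,0],0],[[20,-31,-6],[0,0,0],0],[[20,-31,-4],[0,0,0],0],[[6,-13,0],[0,0,0],0],[[0,0,0],[0,0,0],0],[[0,0,0],[0,0,0],0]]}'
cat >> h.py <<'E'
def wr(name=None):
    s=sense(); ci=camera_info('wrist'); p,d=camera('wrist'); W=pts(d,ci)
    if name: cv2.imwrite(f'pics/{name}.png',p); np.savez(f'{name}.npz',p=p,d=d,W=W)
    return s,ci,p,d,W
def blob(W,lo,hi,c,rad):
    m=((W[...,2]>lo)&(W[...,2]<hi)&(np.hypot(W[...,0]-c[0],W[...,1]-c[1])<rad)).astype(np.uint8)
    cs,_=cv2.findContours(m,cv2.RETR_EXTERNAL,cv2.CHAIN_APPROX_NONE)
    if not cs: return None
    k=max(cs,key=cv2.contourArea); f=np.zeros_like(m); cv2.drawContours(f,[k],-1,1,-1)
    Q=W[(f>0)&(m>0)]; q=(W[k[:,0,1],k[:,0,0],:2]*1000).astype(np.float32)
    el=cv2.fitEllipse(q); rc=cv2.minAreaRect(q)
    return dict(n=len(Q),h=Q[:,2].mean().round(4),mean=(Q.mean(0)*1e3).round(1),ell=[np.round(x,1) for x in el],rect=[np.round(x,1) for x in rc])
E
python3 - <<'E'
from h import *
s,ci,p,d,W=wr('w1'); print(s['clock'],s['position'],s['eef_rot'],s['wrist_force']); print(ci['position'],ci['orientation'])
c=(.438,.296)
print(blob(W,.02,.032,c,.04)); print(blob(W,.003,.01,c,.07))
E
```

```text
clock: 1.4
position: [0.4378, 0.2963, 0.2013]
eef_rot: [3.141, -0.0, 2.759]
wrist_force: [-0.5, 0.0, -0.4]
finger_gap: 0.0855
grasp_force: 0.0
1.4 [0.43783779 0.29634988 0.20134078] [ 3.14131531e+00 -2.99906468e-04  2.75947692e+00] [-0.54512938  0.02051296 -0.36283994]
[0.36467614 0.3262183  0.31995106] [2.82597609e+00 5.15024088e-04 1.18879776e+00]
{'n': 865, 'h': np.float64(0.0264), 'mean': array([441.6, 296.5,  26.4]), 'ell': [array([442.2, 296.3]), array([42.4, 42.6]), np.float64(64.5)], 'rect': [array([442.4, 296.5]), array([43.1, 42.2]), np.float64(21.2)]}
{'n': 5756, 'h': np.float64(0.007), 'mean': array([438.9, 297.3,   7. ]), 'ell': [array([442.1, 296.1]), array([107.8, 108.3]), np.float64(148.4)], 'rect': [array([442.2, 296.2]), array([108.6, 108.3]), np.float64(13.5)]}
```

View pics/w1.png

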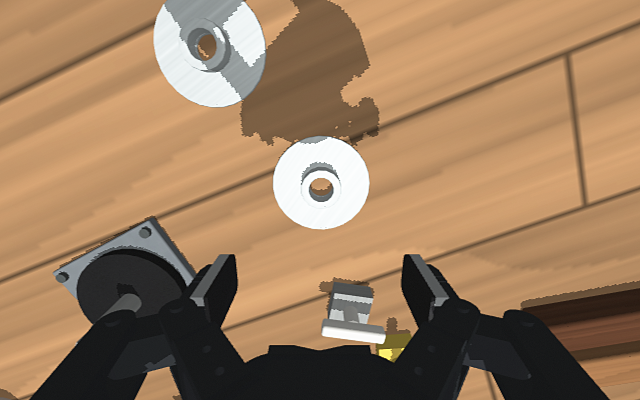

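The wrist view shows the target disc centred at (321,183). Disc B is at (210,50), the stand is at lower left (120,285), and the white handle is at (350,310) with the yellow look-alike behind it. The wrist and top measurements differ by about 4 mm in x. I will squeeze the hub along two crossed directions so that it is centred on the TCP, then re-image it to calibrate the wrist camera.

```bash
python3 -m inch '{"rows":[[[2,0,-15],[0,0,0],0],[[0,0,-30],[0,0,0],0],[[0,0,-40],[0,0,0],0],[[0,0,-35],[0,0,0],0],[[0,0,-25],[0,0,0],0],[[0,0,-12],[0,0,0],0],[[0,0,-10],[0,0,0],0.3],[[0,0,0],[0,0,0],0.4],[[0,0,0],[0,0,0],0.5],[[0,0,0],[0,0,0],0.6],[[0,0,0],[0,0,0],0.7],[[0,0,0],[0,0,0],0.7],[[0,0,0],[0,0,0],0.7]]}'
```

```text
clock: 2.75
position: [0.4412, 0.2968, 0.0357]
eef_rot: [3.14, 0.002, 2.76]
wrist_force: [-0.4, 1.0, 6.7]
finger_gap: 0.0411
grasp_force: 62.0
```

```bash
python3 -m inch '{"rows":[[[0,0,0],[0,0,0],0.3],[[0,0,0],[0,0,0],0.2],[[0,0,2],[0,0,-0.071],0.2],[[0,0,1],[0,0,-0.15],0.2],[[0,0,0],[0,0,-0.15],0.2],[[0,0,0],[0,0,-0.15],0.2],[[0,0,0],[0,0,-0.15],0.2],[[0,0,0],[0,0,-0.15],0.2],[[0,0,0],[0,0,-0.15],0.2],[[0,0,0],[0,0,-0.15],0.2],[[0,0,0],[0,0,-0.15],0.2],[[0,0,0],[0,0,-0.15],0.2],[[0,0,0],[0,0,-0.15],0.2],[[0,0,0],[0,0,0],0.3],[[0,0,0],[0,0,0],0.5],[[0,0,0],[0,0,0],0.6],[[0,0,0],[0,0,0],0.7],[[0,0,0],[0,0,0],0.7],[[0,0,0],[0,0,0],0.7]]}'
python3 -c "
from h import *
s=sense();print(s['position'],s['eef_rot'],s['wrist_torque'],s['joints'])"
```

```text
clock: 4.65
position: [0.4405, 0.2961, 0.0379]
eef_rot: [3.141, 0.0, 1.192]
wrist_force: [-1.2, -1.8, 5.1]
finger_gap: 0.0416
grasp_force: 59.9
[0.44045686 0.29614043 0.03789097] [3.14121542e+00 2.71343038e-04 1.19152039e+00] [-2.69299564e-01  1.62529529e-01  8.59510765e-05] [ 3.78352459e-01  2.85257253e-01  1.96581828e+00 -5.87071774e-04
  8.90429624e-01  7.57997642e-01]
```

```bash
python3 -m inch '{"rows":[[[0,0,0],[0,0,0],0.3],[[0,0,0],[0,0,0],0],[[0,0,15],[0,0,0],0],[[0,0,35],[0,0,0],0],[[0,0,45],[0,0,0],0],[[0,0,35],[0,0,0],0],[[0,0,25],[0,0,0],0],[[0,0,9],[0,0,0],0],[[0,0,0],[0,0,0],0],[[0,0,0],[0,0,0],0]]}'
python3 - <<'E'
from h import *
s,ci,p,d,W=wr('w2'); print(s['clock'],s['position'],s['eef_rot']); print(ci['position'],ci['orientation'])
c=(.44,.296)
print(blob(W,.02,.032,c,.04)); print(blob(W,.003,.01,c,.07)); print(blob(W,.055,.075,(.6,.271),.06)); print(blob(W,.09,.11,(.4833,.03),.04))
E
```

```text
clock: 5.65
position: [0.4394, 0.2959, 0.2]
eef_rot: [-3.14, 0.002, 1.189]
wrist_force: [-0.8, 0.2, -0.7]
finger_gap: 0.0853
grasp_force: 0.0
5.65 [0.4394183  0.29588163 0.19998492] [-3.13996751e+00  1.52857711e-03  1.18889421e+00]
[0.46997042 0.37006595 0.31847099] [ 2.82385611e+00  1.08546731e-03 -3.81748834e-01]
{'n': 871, 'h': np.float64(0.0265), 'mean': array([441.5, 298.2,  26.5]), 'ell': [array([441.3, 297.8]), array([42.2, 42.5]), np.float64(168.4)], 'rect': [array([441.6, 297.5]), array([42.7, 42.3]), np.float64(67.9)]}
{'n': 5906, 'h': np.float64(0.007), 'mean': array([442.3, 300.9,   7. ]), 'ell': [array([441.1, 297.7]), array([107.9, 108.2]), np.float64(76.0)], 'rect': [array([441.1, 297.6]), array([108.6, 108.6]), np.float64(27.7)]}
{'n': 1650, 'h': np.float64(0.0633), 'mean': array([601.1, 274.4,  63.3]), 'ell': [array([601.6, 271.7]), array([14.2, 96.6]), np.float64(148.6)], 'rect': [array([602. , 272.1]), array([71.9, 14.8]), np.float64(58.9)]}Traceback (most recent call last):
  File "<stdin>", line 4, in <module>
  File "h.py", line 21, in blob
    el=cv2.fitEllipse(q); rc=cv2.minAreaRect(q)
cv2.error: OpenCV(4.12.0) /io/opencv/modules/imgproc/src/shapedescr.cpp:361: error: (-201:Incorrect size of input array) There should be at least 5 points to fit the ellipse in function 'fitEllipseNoDirect'
```

```bash
python3 -m inch '{"rows":[[[4,-20,5],[0,0,0],0],[[7,-40,5],[0,0,0],0],[[7,-40,5],[0,0,0],0],[[7,-40,5],[0,0,0],0],[[7,-40,0],[0,0,0],0],[[7,-40,0],[0,0,0],0],[[5,-30,0],[0,0,0],0],[[2,-15,0],[0,0,0],0],[[0,0,0],[0,0,0],0],[[0,0,0],[0,0,0],0]]}'
python3 - <<'E'
from h import *
s,ci,p,d,W=wr('w3'); print(s['clock'],s['position'],s['eef_rot']); print(ci['position'],ci['orientation'])
c=(.486,.031)
print(blob(W,.09,.11,c,.02)); print(blob(W,.02,.032,c,.08)); print(blob(W,.006,.018,c,.12))
print(blob(W,.0,.11,(c[0],c[1]-.09),.02) is None)
cv2.imwrite('pics/w3c.png',cv2.resize(p[80:280,200:440],(720,600)))
E
```

```text
clock: 6.7
position: [0.4855, 0.0315, 0.2199]
eef_rot: [-3.139, 0.0, 1.188]
wrist_force: [0.2, 0.2, 0.2]
finger_gap: 0.0854
grasp_force: 0.0
6.7 [0.48548552 0.0314565  0.21989246] [-3.13877420e+00  2.71514839e-04  1.18821401e+00]
[0.51617726 0.10540971 0.33845046] [ 2.82509848e+00  2.30810204e-03 -3.82457850e-01]
{'n': 248, 'h': np.float64(0.0981), 'mean': array([487.8,  30.7,  98.1]), 'ell': [array([487.4,  29.9]), array([ 8.6, 26.4]), np.float64(125.3)], 'rect': [array([487.3,  29.9]), array([20.6,  8.2]), np.float64(36.8)]}
{'n': 9534, 'h': np.float64(0.027), 'mean': array([488.9,  33.4,  27. ]), 'ell': [array([487.4,  29.8]), array([128.4, 128.8]), np.float64(150.9)], 'rect': [array([487.3,  29.7]), array([129.3, 128.9]), np.float64(25.9)]}
{'n': 5546, 'h': np.float64(0.0131), 'mean': array([493.3,  45.1,  13.1]), 'ell': [array([487.5,  30.4]), array([174.8, 175.8]), np.float64(100.7)], 'rect': [array([487.2,  29.7]), array([150.4, 149.8]), np.float64(6.0)]}
False
```

View pics/w3c.png

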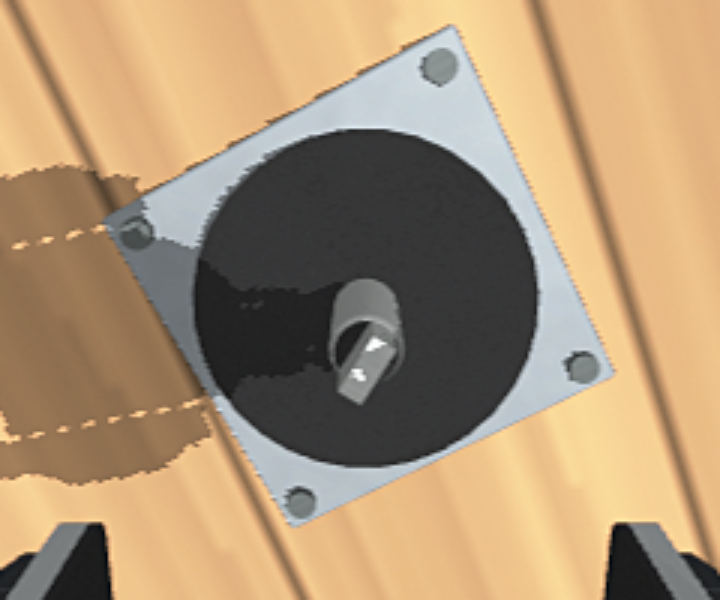

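The wrist view shows the stand face centred at about (367,297) in the crop and the key at (368,365) in the crop. The key is clean and lies at 36.8° in world yaw. With the wrist calibration applied, the spindle axis is at about (486.9, 28.9). I will now fetch the backing.

```bash
python3 -m inch '{"rows":[[[-3,20,0],[0,0,0],0],[[-7,40,0],[0,0,0],0],[[-7,40,0],[0,0,0],0],[[-7,40,0],[0,0,0],0],[[-7,40,-10],[0,0,0],0],[[-7,40,-20],[0,0,0],0],[[-5,30,-30],[0,0,0],0],[[-2,15,-40],[0,0,0],0],[[0,0,-40],[0,0,0],0],[[0,0,-25],[0,0,0],0],[[0,0,-10],[0,0,0],0],[[0,0,-5],[0,0,0],0],[[0,0,-2],[0,0,0],0],[[0,0,0],[0,0,0],0.2],[[0,0,0],[0,0,0],0.3],[[0,0,0],[0,0,0],0.5],[[0,0,0],[0,0,0],0.7],[[0,0,0],[0,0,0],0.8],[[0,0,0],[0,0,0],0.8],[[0,0,0],[0,0,0],0.8]]}'
```

```text
clock: 8.75
position: [0.4419, 0.2965, 0.041]
eef_rot: [3.141, -0.001, 1.189]
wrist_force: [-3.3, -1.9, 8.2]
finger_gap: 0.0408
grasp_force: 59.4
```

```bash
python3 -m inch '{"rows":[[[0,0,5],[0,0,0],0.8],[[0,0,15],[0,0,0],0.8],[[0,0,30],[0,0,0],0.8],[[0,0,40],[0,0,0],0.8],[[2,-10,30],[0,0,0],0.8],[[4,-22,10],[0,0,0],0.8],[[6,-35,2],[0,0,0],0.8],[[7,-40,0],[0,0,0],0.8],[[7,-40,0],[0,0,0],0.8],[[7,-40,0],[0,0,0],0.8],[[6,-35,0],[0,0,0],0.8],[[4,-25,0],[0,0,0],0.8],[[2,-14,0],[0,0,0],0.8],[[0,-6,0],[0,0,0],0.8],[[0,0,0],[0,0,0],0.8],[[0,0,0],[0,0,0],0.8],[[0,0,0],[0,0,0],0.8]]}'
```

```text
clock: 10.45
position: [0.4859, 0.0302, 0.1712]
eef_rot: [-3.141, -0.0, 1.19]
wrist_force: [-0.6, 0.3, -3.5]
finger_gap: 0.0409
grasp_force: 61.6
```

```bash
python3 - <<'E'
from h import *
s=sense();ci=camera_info('scene'); p,d=camera('scene'); W=pts(d,ci)
print(s['clock'],s['position'],s['eef_rot'],s['wrist_force'])
cv2.imwrite('pics/s2.png',cv2.resize(p[100:260,230:410],(675,600)))
E
```

```text
10.45 [0.48594229 0.03021441 0.17120468] [-3.14122377e+00 -1.79210595e-04  1.19031939e+00] [-0.62435791  0.2848673  -3.50065926]
```

View pics/s2.png

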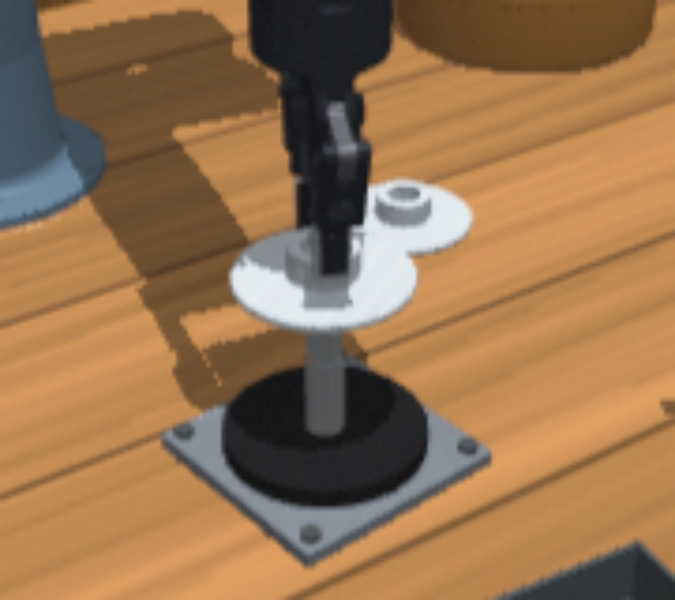

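The view shows the backing held level above the spindle at crop (323,270), with the spindle under it at crop (325,400). I nudge it onto the calibrated axis and lower it past the key.

```bash
python3 -m inch '{"rows":[[[1,-1.3,-5],[0,0,0],0.8],[[0,0,-10],[0,0,0],0.8],[[0,0,-8],[0,0,0],0.8],[[0,0,-5],[0,0,0],0.8],[[0,0,-4],[0,0,0],0.8],[[0,0,-4],[0,0,0],0.8],[[0,0,-4],[0,0,0],0.8],[[0,0,-4],[0,0,0],0.8],[[0,0,-3],[0,0,0],0.8],[[0,0,-3],[0,0,0],0.8],[[0,0,-3],[0,0,0],0.8],[[0,0,-3],[0,0,0],0.8],[[0,0,0],[0,0,0],0.8]]}'; python3 -c "
from h import *
s=sense();print(s['position'],s['wrist_force'],s['wrist_torque'])"
```

```text
clock: 11.8
position: [0.4869, 0.028, 0.1148]
eef_rot: [-3.141, 0.0, 1.189]
wrist_force: [0.5, -0.7, -3.9]
finger_gap: 0.0411
grasp_force: 61.5
[0.4868713  0.0280274  0.11479648] [ 0.53457032 -0.72764999 -3.8640605 ] [ 0.04600457 -0.01469296  0.01116606]
```

```bash
python3 -m inch '{"rows":[[[0,0.8,-4],[0,0,0],0.8],[[0,0,-5],[0,0,0],0.8],[[0,0,-5],[0,0,0],0.8],[[0,0,-5],[0,0,0],0.8],[[0,0,-5],[0,0,0],0.8],[[0,0,-5],[0,0,0],0.8],[[0,0,-4],[0,0,0],0.8],[[0,0,-4],[0,0,0],0.8],[[0,0,-3],[0,0,0],0.8],[[0,0,-2],[0,0,0],0.8],[[0,0,-1],[0,0,0],0.8],[[0,0,-1],[0,0,0],0.8],[[0,0,-1],[0,0,0],0.8],[[0,0,0],[0,0,0],0.8]]}'
```

```text
clock: 13.2
position: [0.4872, 0.0287, 0.0703]
eef_rot: [-3.142, -0.0, 1.189]
wrist_force: [0.1, 0.4, -2.7]
finger_gap: 0.0409
grasp_force: 61.6
```

```bash
python3 -m inch '{"rows":[[[0,0,-0.7],[0,0,0],0.8],[[0,0,-0.7],[0,0,0],0.8],[[0,0,-0.7],[0,0,0],0.8],[[0,0,-0.7],[0,0,0],0.8],[[0,0,-0.7],[0,0,0],0.8],[[0,0,0],[0,0,0],0.8]]}'
```

```text
clock: 13.8
position: [0.4873, 0.0287, 0.067]
eef_rot: [-3.142, 0.0, 1.189]
wrist_force: [-2.4, -0.2, -0.9]
finger_gap: 0.0408
grasp_force: 61.9
```

```bash
python3 -m inch '{"rows":[[[0,0,-0.5],[0,0,0],0.8],[[0,0,-0.5],[0,0,0],0.8],[[0,0,0],[0,0,0],0.8]]}'
```

```text
clock: 14.1
position: [0.4873, 0.0287, 0.0669]
eef_rot: [-3.141, 0.0, 1.189]
wrist_force: [-7.1, 1.1, 10.6]
finger_gap: 0.0411
grasp_force: 62.9
```

```bash
python3 -m inch '{"rows":[[[0,0,0.5],[0,0,0],0.5],[[0,0,0],[0,0,0],0.2],[[0,0,0],[0,0,0],0],[[0,0,10],[0,0,0],0],[[0,0,30],[0,0,0],0],[[0,0,40],[0,0,0],0],[[-3,-15,35],[0,0,0],0],[[-5,-30,15],[0,0,0],0],[[-7,-42,3],[0,0,0],0],[[-7,-45,0],[0,0,0],0],[[-7,-45,0],[0,0,0],0],[[-7,-45,0],[0,0,0],0],[[-7,-45,0],[0,0,0],0],[[-5,-37,0],[0,0,0],0],[[-4,-22,0],[0,0,0],0],[[0,-6,0],[0,0,0],0],[[0,0,0],[0,0,0],0],[[0,0,0],[0,0,0],0]]}'
python3 - <<'E'
from h import *
s,ci,p,d,W=wr('w4'); print(s['clock'],s['position'],s['eef_rot'])
c=(.434,-.303)
print(blob(W,.022,.038,c,.04))
ci=camera_info('top'); p,d=camera('top'); W=pts(d,ci); np.savez('top2.npz',p=p,d=d,W=W)
c=(.4833,.0301); print(blob(W,.04,.06,c,.04)); print(blob(W,.025,.038,c,.07)); print(blob(W,.055,.075,(.6,.271),.06))
E
```

```text
clock: 15.9
position: [0.4354, -0.3023, 0.1994]
eef_rot: [-3.141, -0.0, 1.19]
wrist_force: [-0.0, -0.3, -0.9]
finger_gap: 0.0856
grasp_force: 0.0
15.9 [ 0.43537604 -0.30231306  0.19940616] [-3.14146400e+00 -3.56444886e-04  1.18967109e+00]
{'n': 920, 'h': np.float64(0.0303), 'mean': array([ 435.7, -302.9,   30.3]), 'ell': [array([ 435.5, -303.5]), array([42.2, 42.7]), np.float64(139.1)], 'rect': [array([ 435.7, -303.7]), array([42.8, 42.2]), np.float64(67.0)]}
{'n': 172, 'h': np.float64(0.0516), 'mean': array([483.5,  29.2,  51.6]), 'ell': [array([483.5,  29.4]), array([40.6, 41.8]), np.float64(178.4)], 'rect': [array([483.5,  29.7]), array([39.6, 41.7]), np.float64(0.4)]}
{'n': 1897, 'h': np.float64(0.0306), 'mean': array([482.2,  30.2,  30.6]), 'ell': [array([482.7,  29.6]), array([123.1, 125.9]), np.float64(55.2)], 'rect': [array([483.4,  30. ]), array([127.3, 127. ]), np.float64(45.2)]}
{'n': 193, 'h': np.float64(0.0629), 'mean': array([597.4, 270.5,  62.9]), 'ell': [array([597.3, 270.4]), array([13.5, 97.1]), np.float64(148.7)], 'rect': [array([597.9, 271.3]), array([71.6, 13.8]), np.float64(58.8)]}
```

```bash
python3 -m inch '{"rows":[[[0,-2,-20],[0,0,0],0],[[0,0,-40],[0,0,0],0],[[0,0,-45],[0,0,0],0],[[0,0,-35],[0,0,0],0],[[0,0,-18],[0,0,0],0.1],[[0,0,-7],[0,0,0],0.2],[[0,0,-2],[0,0,0],0.3],[[0,0,0],[0,0,0],0.4],[[0,0,0],[0,0,0],0.5],[[0,0,0],[0,0,0],0.7],[[0,0,0],[0,0,0],0.8],[[0,0,0],[0,0,0],0.8],[[0,0,0],[0,0,0],0.8]]}'
```

```text
clock: 17.3
position: [0.4362, -0.3062, 0.0341]
eef_rot: [3.139, 0.001, 1.189]
wrist_force: [-0.7, 2.1, 6.4]
finger_gap: 0.0414
grasp_force: 61.5
```

```bash
python3 -m inch '{"rows":[[[0,0,5],[0,0,0],0.8],[[0,0,20],[0,0,0],0.8],[[0,0,40],[0,0,0],0.8],[[0,0,40],[0,0,0],0.8],[[3,15,22],[0,0,0],0.8],[[5,32,10],[0,0,0],0.8],[[7,45,0],[0,0,0],0.8],[[7,45,0],[0,0,0],0.8],[[7,45,0],[0,0,0],0.8],[[7,45,0],[0,0,0],0.8],[[5,42,0],[0,0,0],0.8],[[5,32,0],[0,0,0],0.8],[[3,20,0],[0,0,0],0.8],[[2,10,0],[0,0,0],0.8],[[0,3,0],[0,0,0],0.8],[[0,0,0],[0,0,0],0.8],[[0,0,0],[0,0,0],0.8]]}'; python3 -c "
from h import *
s=sense();print(s['position'],s['eef_rot'],s['wrist_force'])"
```

```text
clock: 19.0
position: [0.4862, 0.0278, 0.1693]
eef_rot: [3.141, 0.0, 1.188]
wrist_force: [0.2, 0.1, -0.7]
finger_gap: 0.0414
grasp_force: 61.0
[0.48616939 0.02784055 0.16931017] [3.14149741e+00 2.54021511e-04 1.18761404e+00] [ 0.22597549  0.06483901 -0.7120878 ]
```

```bash
python3 -m inch '{"rows":[[[0.3,0,-8],[0,0,0],0.8],[[0,0,-12],[0,0,0],0.8],[[0,0,-8],[0,0,0],0.8],[[0,0,-4],[0,0,0],0.8],[[0,0,-4],[0,0,0],0.8],[[0,0,-4],[0,0,0],0.8],[[0,0,-4],[0,0,0],0.8],[[0,0,-3],[0,0,0],0.8],[[0,0,-3],[0,0,0],0.8],[[0,0,-3],[0,0,0],0.8],[[0,0,-3],[0,0,0],0.8],[[0,0,-3],[0,0,0],0.8],[[0,0,0],[0,0,0],0.8]]}'; python3 -c "
from h import *
s=sense();print(s['position'],s['wrist_force'],s['wrist_torque'])"
```

```text
clock: 20.3
position: [0.4862, 0.0288, 0.1098]
eef_rot: [-3.141, 0.0, 1.189]
wrist_force: [1.0, 1.4, -0.9]
finger_gap: 0.041
grasp_force: 61.0
[0.48617263 0.02879062 0.10979164] [ 1.03310446  1.42457381 -0.9494561 ] [ 0.00416596  0.04282411 -0.03664413]
```

```bash
python3 -m inch '{"rows":[[[0.3,-0.3,-4],[0,0,0],0.8],[[0,0,-4],[0,0,0],0.8],[[0,0,-4],[0,0,0],0.8],[[0,0,-3],[0,0,0],0.8],[[0,0,-2],[0,0,0],0.8],[[0,0,-1.5],[0,0,0],0.8],[[0,0,-1],[0,0,0],0.8],[[0,0,-0.7],[0,0,0],0.8],[[0,0,-0.7],[0,0,0],0.8],[[0,0,-0.7],[0,0,0],0.8],[[0,0,-0.7],[0,0,0],0.8],[[0,0,0],[0,0,0],0.8]]}'
```

```text
clock: 21.5
position: [0.4867, 0.0284, 0.0879]
eef_rot: [-3.141, 0.0, 1.189]
wrist_force: [0.5, -0.1, -0.5]
finger_gap: 0.0415
grasp_force: 61.0
```

```bash
python3 -m inch '{"rows":[[[0,0,-0.7],[0,0,0],0.8],[[0,0,-0.7],[0,0,0],0.8],[[0,0,-0.6],[0,0,0],0.8],[[0,0,-0.5],[0,0,0],0.8],[[0,0,0],[0,0,0],0.8]]}'
```

```text
clock: 22.0
position: [0.4869, 0.0284, 0.0861]
eef_rot: [-3.141, 0.0, 1.189]
wrist_force: [-4.2, 0.1, 5.1]
finger_gap: 0.0412
grasp_force: 61.6
```

```bash
python3 -m inch '{"rows":[[[0,0,0.4],[0,0,0],0.5],[[0,0,0],[0,0,0],0.2],[[0,0,0],[0,0,0],0],[[0,0,10],[0,0,0],0],[[0,0,25],[0,0,0],0],[[0,0,35],[0,0,0],0],[[6,12,30],[0,0,0],0],[[12,26,14],[0,0,0],0],[[18,39,0],[0,0,0],0],[[18,39,0],[0,0,0],0],[[18,39,0],[0,0,0],0],[[18,39,0],[0,0,0],0],[[14,29,0],[0,0,0],0],[[8,16,0],[0,0,0],0],[[2,4,0],[0,0,0],0],[[0,0,0],[0,0,0],0],[[0,0,0],[0,0,0],0]]}'
python3 - <<'E'
from h import *
s,ci,p,d,W=wr('w5'); print(s['clock'],s['position'],s['eef_rot'])
c=(.601,.2715)
print(blob(W,.055,.075,c,.05),blob(W,.017,.03,c,.05))
ci=camera_info('top'); p,d=camera('top'); W=pts(d,ci); np.savez('top3.npz',p=p,d=d,W=W)
c=(.4833,.0301); print(blob(W,.07,.087,c,.04))
E
```

```text
clock: 23.7
position: [0.6005, 0.2706, 0.2]
eef_rot: [-3.141, 0.0, 1.188]
wrist_force: [0.2, -0.8, -0.6]
finger_gap: 0.0856
grasp_force: 0.0
23.7 [0.60050929 0.27055421 0.20003184] [-3.14144918e+00  4.37105824e-04  1.18813245e+00]
{'n': 1116, 'h': np.float64(0.0645), 'mean': array([603.7, 274.2,  64.5]), 'ell': [array([602.9, 272.7]), array([14.5, 95.9]), np.float64(148.7)], 'rect': [array([602.8, 272.2]), array([71.4, 14. ]), np.float64(58.7)]} {'n': 727, 'h': np.float64(0.0249), 'mean': array([590. , 281. ,  24.9]), 'ell': [array([589.8, 280.5]), array([18.4, 62.9]), np.float64(148.4)], 'rect': [array([589.6, 279.7]), array([48.4, 17.6]), np.float64(58.6)]}
{'n': 209, 'h': np.float64(0.0811), 'mean': array([483. ,  29.9,  81.1]), 'ell': [array([483.4,  29.9]), array([41.1, 42. ]), np.float64(5.7)], 'rect': [array([483.6,  30.3]), array([40.5, 42.8]), np.float64(0.4)]}
```

```bash
python3 -m inch '{"rows":[[[1.8,0.8,-20],[0,0,-0.08],0],[[0,0,-40],[0,0,-0.084],0],[[0,0,-40],[0,0,0],0],[[0,0,-35],[0,0,0],0],[[0,0,-20],[0,0,0],0],[[0,0,-9],[0,0,0],0.1],[[0,0,-3],[0,0,0],0.2],[[0,0,0],[0,0,0],0.3],[[0,0,0],[0,0,0],0.4],[[0,0,0],[0,0,0],0.6],[[0,0,0],[0,0,0],0.8],[[0,0,0],[0,0,0],0.8],[[0,0,0],[0,0,0],0.8]]}'
```

```text
clock: 25.1
position: [0.604, 0.2726, 0.0352]
eef_rot: [3.139, -0.002, 1.025]
wrist_force: [-1.6, -0.0, 6.0]
finger_gap: 0.0465
grasp_force: 63.7
```

```bash
python3 -m inch '{"rows":[[[0,0,5],[0,0,0],0.8],[[0,0,20],[0,0,0],0.8],[[0,0,40],[0,0,0],0.8],[[0,0,40],[0,0,0],0.8],[[-5,-11,22],[0,0,0],0.8],[[-11,-23,8],[0,0,-0.06],0.8],[[-16,-34,0],[0,0,-0.1],0.8],[[-18,-37,0],[0,0,-0.1],0.8],[[-18,-37,0],[0,0,-0.1],0.8],[[-16,-34,0],[0,0,-0.02],0.8],[[-13,-28,0],[0,0,0],0.8],[[-10,-20,0],[0,0,0],0.8],[[-6,-12,0],[0,0,0],0.8],[[-2.6,-6.6,0],[0,0,0],0.8],[[0,0,0],[0,0,0],0.8],[[0,0,0],[0,0,0],0.8],[[0,0,0],[0,0,0],0.8]]}'
python3 - <<'E'
from h import *
s,ci,p,d,W=wr('w6'); print(s['clock'],s['position'],s['eef_rot'],s['wrist_force'])
h=s['position'][2]-.035+.064
print(blob(W,h-.007,h+.006,s['position'][:2],.05))
cv2.imwrite('pics/w6v.png',p)
E
```

```text
clock: 26.8
position: [0.4873, 0.0303, 0.1679]
eef_rot: [-3.141, -0.0, 0.646]
wrist_force: [0.4, 0.9, -3.2]
finger_gap: 0.0465
grasp_force: 62.7
26.8 [0.48726446 0.03027662 0.16787327] [-3.14141567e+00 -1.36922406e-04  6.45867846e-01] [ 0.43510352  0.8892974  -3.16860487]
{'n': 4112, 'h': np.float64(0.197), 'mean': array([499.8,  39.4, 197. ]), 'ell': [array([497.2,  37.5]), array([15.3, 58.2]), np.float64(127.0)], 'rect': [array([496.9,  37.2]), array([47.5, 14.1]), np.float64(36.9)]}
```

View pics/w6v.png

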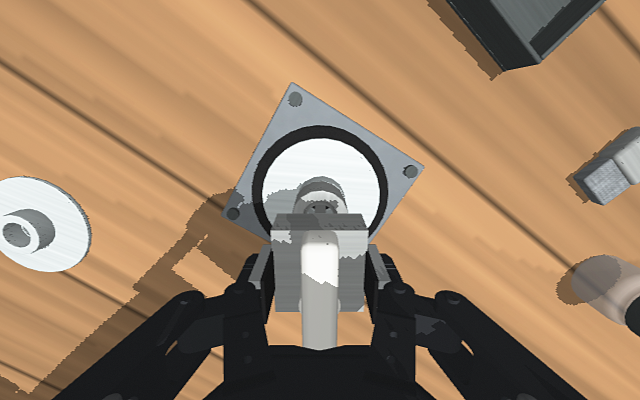

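The view shows the handle held straight, with its bar at pixels (320,230–345) and the stand, plate and spacer behind it at (320,190). The bar sits about 1.6 mm off the TCP along its own axis, so I compensate for that and lower it to just above the key.

```bash
python3 -m inch '{"rows":[[[1,-0.4,-8],[0,0,0],0.8],[[0,0,-12],[0,0,0],0.8],[[0,0,-6],[0,0,0],0.8],[[0,0,-3],[0,0,0],0.8],[[0,0,-2],[0,0,0],0.8],[[0,0,-1],[0,0,0],0.8],[[0,0,-1],[0,0,0],0.8],[[0,0,-1],[0,0,0],0.8],[[0,0,-1],[0,0,0],0.8],[[0,0,0],[0,0,0],0.8]]}';python3 -c "
from h import *
s=sense();print(s['position'],s['wrist_force'],s['wrist_torque'])"
```

```text
clock: 27.85
position: [0.488, 0.0292, 0.1329]
eef_rot: [3.142, -0.0, 0.645]
wrist_force: [0.6, 0.3, -3.2]
finger_gap: 0.0461
grasp_force: 62.6
[0.48796948 0.02920693 0.13288245] [ 0.55363834  0.31637302 -3.20964361] [ 0.00960167  0.03225179 -0.00376718]
```

```bash
python3 -m inch '{"rows":[[[0.3,0.5,-0.7],[0,0,0],0.8],[[0,0,-0.7],[0,0,0],0.8],[[0,0,-0.6],[0,0,0],0.8],[[0,0,0],[0,0,0],0.8]]}';python3 -c "
from h import *
s=sense();print(s['position'],s['wrist_force'],s['wrist_torque'])"
```

```text
clock: 28.25
position: [0.4882, 0.0297, 0.1308]
eef_rot: [-3.141, 0.0, 0.645]
wrist_force: [-0.5, 0.4, -2.9]
finger_gap: 0.0462
grasp_force: 62.6
[0.48819334 0.02974565 0.13076286] [-0.4806432   0.4494867  -2.93650042] [-0.00174805  0.00857636 -0.03261796]
```

```bash
python3 -m inch '{"rows":[[[0,0,-0.7],[0,0,0],0.8],[[0,0,-0.7],[0,0,0],0.8],[[0,0,-0.6],[0,0,0],0.8],[[0,0,0],[0,0,0],0.8]]}';python3 -c "
from h import *
s=sense();print(s['position'],s['wrist_force'],s['wrist_torque'])"
```

```text
clock: 28.65
position: [0.4882, 0.0297, 0.1287]
eef_rot: [-3.141, 0.0, 0.645]
wrist_force: [-0.4, -1.3, -3.9]
finger_gap: 0.0461
grasp_force: 62.6
[0.48818964 0.02971914 0.12874958] [-0.40595884 -1.32771467 -3.87816603] [-0.03044228 -0.02031423  0.00214923]
```

The underside is at about 94 mm, below the key top, with no contact force, so the slot is over the key. I keep going down slowly.

```bash
python3 -m inch '{"rows":[[[0,0,-1],[0,0,0],0.8],[[0,0,-1],[0,0,0],0.8],[[0,0,-1],[0,0,0],0.8],[[0,0,-1],[0,0,0],0.8],[[0,0,0],[0,0,0],0.8]]}'; python3 -m inch '{"rows":[[[0,0,-1],[0,0,0],0.8],[[0,0,-1],[0,0,0],0.8],[[0,0,-1],[0,0,0],0.8],[[0,0,-1],[0,0,0],0.8],[[0,0,0],[0,0,0],0.8]]}'
```

```text
clock: 29.15
position: [0.4881, 0.0297, 0.1247]
eef_rot: [-3.141, 0.0, 0.645]
wrist_force: [-0.7, 0.5, -2.4]
finger_gap: 0.0466
grasp_force: 62.6
clock: 29.65
position: [0.4882, 0.0297, 0.1207]
eef_rot: [-3.141, 0.0, 0.645]
wrist_force: [-0.5, -0.1, -1.7]
finger_gap: 0.0465
grasp_force: 62.6
```

```bash
python3 -m inch '{"rows":[[[0,0,-0.7],[0,0,0],0.8],[[0,0,-0.7],[0,0,0],0.8],[[0,0,-0.6],[0,0,0],0.8],[[0,0,-0.5],[0,0,0],0.8],[[0,0,0],[0,0,0],0.8]]}'
```

```text
clock: 30.15
position: [0.4882, 0.0297, 0.1183]
eef_rot: [-3.141, 0.0, 0.645]
wrist_force: [-0.1, -0.0, -2.8]
finger_gap: 0.0464
grasp_force: 62.6
```

```bash
python3 -m inch '{"rows":[[[0,0,-0.5],[0,0,0],0.8],[[0,0,-0.4],[0,0,0],0.8],[[0,0,-0.4],[0,0,0],0.8],[[0,0,0],[0,0,0],0.8]]}'
```

```text
clock: 30.55
position: [0.4884, 0.0297, 0.1172]
eef_rot: [3.141, -0.0, 0.645]
wrist_force: [-1.0, 0.1, -3.1]
finger_gap: 0.0462
grasp_force: 62.7
```

```bash
python3 -m inch '{"rows":[[[0,0,-0.4],[0,0,0],0.8],[[0,0,-0.3],[0,0,0],0.8],[[0,0,0],[0,0,0],0.8]]}'; python3 -m inch '{"rows":[[[0,0,-0.4],[0,0,0],0.8],[[0,0,0],[0,0,0],0.8]]}'
```

```text
clock: 30.85
position: [0.4885, 0.0297, 0.1171]
eef_rot: [3.142, 0.0, 0.645]
wrist_force: [-4.0, -0.2, 5.5]
finger_gap: 0.0461
grasp_force: 63.5
clock: 31.05
position: [0.4885, 0.0297, 0.1171]
eef_rot: [-3.141, 0.0, 0.645]
wrist_force: [-6.1, -0.2, 8.8]
finger_gap: 0.0467
grasp_force: 63.9
```

```bash
python3 -m inch '{"rows":[[[-0.3,0,-0.3],[0,0,0],0.8],[[0,0,0],[0,0,0],0.8],[[0,0,0],[0,0,0],0.8]]}'
```

```text
clock: 31.35
position: [0.4885, 0.0297, 0.1171]
eef_rot: [3.141, -0.0, 0.645]
wrist_force: [-4.6, 1.1, 9.5]
finger_gap: 0.0467
grasp_force: 64.1
```

```bash
python3 -m inch '{"rows":[[[0,0,-0.15],[0,0,0],0.8],[[0,0,0],[0,0,0],0.8],[[0,0,0],[0,0,0],0.8],[[0,0,0],[0,0,0],0.8],[[0,0,0],[0,0,0],0.8],[[0,0,0],[0,0,0],0.8],[[0,0,0],[0,0,0],0.8]]}'; python3 -m inch '{"rows":[[[0,0,0],[0,0,0],0.8],[[0,0,0],[0,0,0],0.8],[[0,0,0],[0,0,0],0.8],[[0,0,0],[0,0,0],0.8],[[0,0,0],[0,0,0],0.8],[[0,0,0],[0,0,0],0.8],[[0,0,0],[0,0,0],0.8],[[0,0,0],[0,0,0],0.8]]}'
```

```text
clock: 32.05
position: [0.4885, 0.0297, 0.1171]
eef_rot: [3.141, -0.0, 0.645]
wrist_force: [-5.6, 1.4, 10.0]
finger_gap: 0.0459
grasp_force: 64.2
clock: 32.85
position: [0.4885, 0.0297, 0.1171]
eef_rot: [3.141, -0.0, 0.645]
wrist_force: [-5.5, 0.5, 10.0]
finger_gap: 0.0463
grasp_force: 64.2
```

```bash
python3 -m inch '{"rows":[[[0.2,0,0.8],[0,0,0],0.7],[[0,0,0],[0,0,0],0.5],[[0,0,0],[0,0,0],0.2],[[0,0,0],[0,0,0],0],[[0,0,0],[0,0,0],0],[[0,0,8],[0,0,0],0],[[0,0,20],[0,0,0],0],[[0,0,35],[0,0,0],0],[[0,0,35],[0,0,0],0],[[0,10,25],[0,0,0],0],[[0,25,10],[0,0,0],0],[[0,40,0],[0,0,0],0],[[0,40,0],[0,0,0],0],[[0,40,0],[0,0,0],0],[[0,30,0],[0,0,0],0],[[0,15,0],[0,0,0],0],[[0,0,0],[0,0,0],0],[[0,0,0],[0,0,0],0]]}'
python3 - <<'E'
from h import *
ci=camera_info('top'); p,d=camera('top'); W=pts(d,ci)
c=(.4833,.0301); print(sense()['clock'],blob(W,.135,.16,c,.05)); print(blob(W,.098,.115,c,.05))
ci=camera_info('scene'); p,d=camera('scene')
cv2.imwrite('pics/s3.png',cv2.resize(p[90:370,100:480],(790,582)))
E
```

```text
clock: 34.65
position: [0.4883, 0.2291, 0.2494]
eef_rot: [3.141, 0.0, 0.645]
wrist_force: [-0.1, -1.0, -0.2]
finger_gap: 0.0855
grasp_force: 0.0
34.7 {'n': 226, 'h': np.float64(0.1454), 'mean': array([483.2,  29. , 145.4]), 'ell': [array([483.1,  29. ]), array([13.9, 95.6]), np.float64(127.0)], 'rect': [array([483. ,  29.8]), array([71.4, 15.2]), np.float64(37.2)]}
{'n': 165, 'h': np.float64(0.1061), 'mean': array([474. ,  41.6, 106.1]), 'ell': [array([474.1,  41.7]), array([17. , 60.5]), np.float64(127.7)], 'rect': [array([474.3,  41.5]), array([47.8, 16.6]), np.float64(37.2)]}
```

View pics/s3.png

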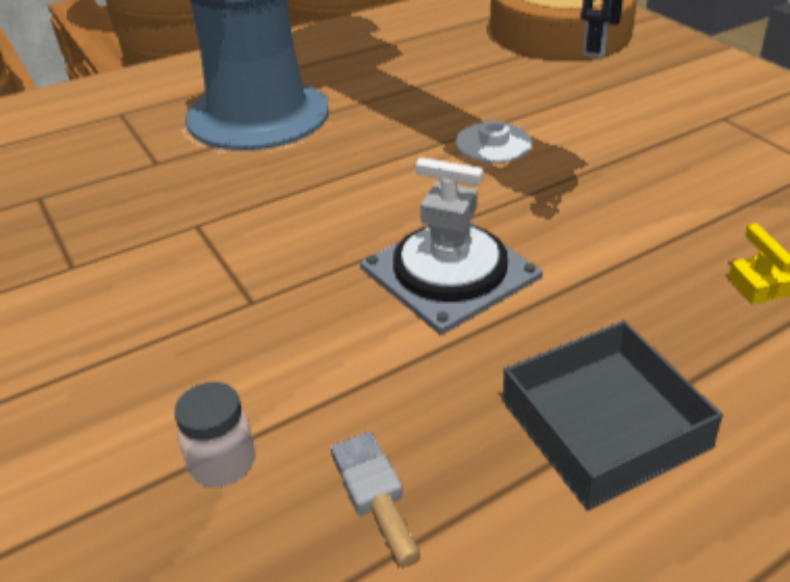

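The view shows the assembled stamp at (450,230), with plate, spacer and handle stacked straight. The bar top measures 145.4 mm (expected 146) and the block top 106.1 mm (expected 106), so the handle is home. The jar, brush, tray, yellow look-alike and spare disc look undisturbed, and the gripper is clear.

```bash
python3 -c "
from cell import r
print(r.hand_in())"
```

```text
the job is handed in; nothing more can be done
None
```

The stamp is assembled on its stand (backing plate, spacer, then handle over the key), with the handle pressed fully home at about 12 N for over a second and released; I handed it in at about 35 s.

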